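# Shut and latch the scoring-saw guard

### The job

The scoring blade has been changed: using only the fingertips and grasping nothing, gently push the orange guard hood along its rails until it is fully home over the blade. Then push the red latch arm round until it lies all the way across the track behind the hood. Leave the flange, the spacer, the spanners, the tape measure and the push block where they are.

Things in the scene. Friction and masses are not known exactly. Their poses are not given: they have to be found in the camera images.
- saw_unit: fixed grey bench unit of a scoring saw, yaw within 0.55 rad. Origin at table height; own frame, z up: flat deck 60 mm above the table, x -110 to 130, y -180 to 200 mm. Two aluminium rails, 8 mm high and wide, run along y at x = -56 and 56 mm. The orange hood closes towards +y over a blade opening at y 30 to 160 mm; a dark end stop 30 mm high stands at y = 179 mm.
- guard (a joint): travel of the orange hood (m): 0 = fully home over the blade (hard stop), larger = further open, towards the unit's -y; starts at 0.07 to 0.135. The hood is a box 96 mm wide (unit x, centred on x = 0), 150 mm long (unit y), its top 42 mm above the deck. Sliding takes about 2 N plus 12 N per m/s; it stays where it is left.
- guard_tail (a point): centre of the hood's flat tail face (96 x 40 mm, upright, looks to the unit's -y), 22 mm above the deck; push it towards the unit's +y. It moves with the hood; at home it is at unit x = 0, y = 20 mm.
- latch (a joint): angle of the red latch arm about its vertical hinge (rad), growing clockwise seen from above: 0 = arm along the unit's -y, beside the +x rail, out of the way; 1.571 = along the unit's -x, across the track behind the shut hood (hard stop). Starts at 0 to 0.2; about 0.1 N m of friction, stays where left. It belongs across the track only when the hood is home.
- latch_pivot (a point): point on the latch's hinge axis at the arm's mid height: unit x = 85 mm, y = 5 mm, 23 mm above the deck. It does not move with the arm. The round boss there is 24 mm across.
- latch_tip (a point): end of the red latch arm, 100 mm from the hinge axis, at the arm's mid height. The arm is 18 mm wide and 22 mm high, and stands from 12 to 34 mm above the deck.
- flange: steel blade flange, a loose spool 32 mm across and 30 mm tall, standing on the deck of the saw unit; origin at the centre of its underside
- spacer: brass spacer ring, 30 mm across, 18 mm tall, lying loose on the deck of the saw unit; origin at the centre of its underside
- spanner_a: loose steel spanner, 150 mm long, lying flat on the table; origin under its middle
- spanner_b: second loose steel spanner, 150 mm long, lying flat on the table; origin under its middle
- tape: yellow and black tape measure, 65 x 35 x 60 mm, standing on the table; origin under its centre
- push_block: plywood push block with a black grip, 110 x 45 x 63 mm, on the table; origin under its centre

How it is judged:
By the outcome, as a careful person would: the job done as asked, in the order asked, and still so for the second after the job is handed in, with the robot touching nothing.
It also fails if it takes over 51 s, if anything falls off the work surface, if the arm or the gripper's body presses on something with over 40 N, if the wrist force passes 120 N, or if a joint passes its speed limit or range.

### The arm

A 7-joint arm with a two-finger parallel gripper is mounted at the origin on the work surface. World frame = base frame: x ahead of the robot, y to its left, z up, the work surface at z = 0. Lengths are in m, angles in rad, forces in N, time in s.
With the tool pointing down it reaches from about 0.35 to 0.9 m from the base axis. Payload 8.1 kg.
Tool frame: the origin (TCP) lies midway between the tips of the shut fingers; the grasp point (between the pads) lies arm.grasp_offset behind it (arm.grasp_offset is the distance from the TCP to the grasp point, in m); z points along the fingers, y is the line along which they close (so a half turn about z gives the same grasp; the last joint's range is limited). The gripper opens to 92 mm and grips with 3 to 60 N. Pads are 19 mm wide; open, the fingers measure 130 mm over their backs; the gripper's body (75 mm by 190 mm) begins 47 mm behind the grasp point.
Start: joints at [-1.249, 0.434, 0.025, 1.573, -0.012, 1.134, -0.075], TCP at [0.258, 0.569, 0.227] pointing down, gripper open.
Joint ranges: [-2.62, 2.62], [-0.44, 2.09], [-1.27, 1.32], [0.08, 2.57], [-1.32, 4.46], [0.12, 2], [-2.74, 2.74]. Speed limits (rad/s): [2.22, 2.22, 3.01, 3.01, 3.14, 3.14, 3.14].

### API

Orientations are given as a rotation vector (axis times angle).
In Python, from cell import observe, imaging, arm gives the robot as it stands.
- The arm moves only by the tool apply_moves, never from a script. Its argument "commands" is a list of rows, each a list of 5 numbers: the opening in per cent of the stroke, from 0 (shut) to 100 (fully open), then the shift along the world's x, y, z in units of 0.06 m (1.0 is 0.06 m), then the turn about the world's z in units of 0.5 rad (1.0 is 0.5 rad). A call has 1 to 12 rows; each row shifts and turns the commanded pose from where the row before left it; what a row does not reach is not made up. A row lasts 1/8 s, in which the tool goes at most 62.5 mm and 10.7 degrees, less where a joint would pass 70% of its speed; a pose out of reach is approached as far as the arm can. A call with a number of a shift or a turn outside -1 to 1 is refused whole. A call with a gripper value outside its range is refused whole. The fingers move at their own pace and stop on an object; "newtons" is the grip in N (left out, the last holds). Time passes only in rows, so rows that do not move let the fingers close. It gives the time, the measured TCP pose, the force, the opening and the grip force at its end, in the units of the state.
- observe(): the state, without advancing time (a new reading comes with each control period).
- imaging.get_image(name): name is "side" or "top" or "wrist"; returns (picture, depth): 420x560x3 uint8, red, green, blue; 420x560 float32, m along the optical axis (not along the pixel's ray), 0 where there is no reading.
- imaging.camera_params(name): a dict with "camera_matrix" (3x3 intrinsics, pixels), "origin" and "rotation" of the camera in the world; the wrist camera has in their place "tool_from_camera" (4x4, takes a point from camera to tool coordinates, whose origin is the TCP and whose axes are the flange's). Camera axes: x right, y up, looking along -z (the intrinsics and any distortion apply to the point x, -y, -z); pixel columns grow to the right and rows downward; lengths in m; the calibration is good to about 2 mm. The wrist camera is an equidistant fisheye: a pixel r from the principal point sees the ray r / f radians off the axis. A picture is of the moment at which its call begins: read the wrist's pose just before it. camera_params takes no time and is no camera call.
- arm.sign_off(): hands the job in; it is judged then, once.
The state is a dict: "clock": time; "joints": joint angles; "dq": joint speeds; "joint_efforts": joint torques, N m; "position": TCP position; "ee_rot": TCP orientation; "force": force on the tool from outside, world axes, zero at the start; "ft_torque": the same for the moment, N m; "width": opening from 0.0 (shut) to 1.0 (fully open); "gripper_force": force on a finger pad.
Only numpy, scipy, OpenCV 4.12 (cv2) and the standard library are available. Lean on these libraries where they do the work, as an engineer would, in place of code of your own. Each camera call takes 0.05 s, during which the arm holds its last target. There are 200 camera calls.

## Working session

There is one attempt and no reset: what is moved stays moved. The work goes in short steps, Python scripts to look and compute and a tool call to move; the robot and the scene stay as the last step left them, time stands still between calls to the robot, and variables do not carry over. Pictures are saved under pics/ and viewed, at most 10 in all, crops included, and the job is handed in when it is done.

Besides the shell and the picture viewer there is one more tool, called after "Emit:" in YAML: its name, and indented under it one key for each argument. apply_moves: Moves the arm, as the interface text tells. Its arguments: {"type":"object","properties":{"commands":{"type":"array"},"newtons":{"type":"number"}},"required":["commands"]}

```bash
mkdir -p pics; cat > h.py <<'E'
import numpy as np, cv2
from cell import observe, imaging, arm
def grab(name, fn=None):
    im,d=imaging.get_image(name); 
    if fn: cv2.imwrite('pics/'+fn+'.png', cv2.cvtColor(im,cv2.COLOR_RGB2BGR))
    np.savez('pics/'+(fn or name)+'.npz',im=im,d=d); return im,d
def world(name,u,v,d):
    p=imaging.camera_params(name);K=np.array(p['camera_matrix'])
    x=(u-K[0,2])/K[0,0]*d; y=(v-K[1,2])/K[1,1]*d
    return np.stack([x,-y,-d],-1)@np.array(p['rotation']).T+np.array(p['origin'])
def cloud(name,d):
    v,u=np.mgrid[:d.shape[0],:d.shape[1]]
    return world(name,u,v,d)
E
python3 - <<'E'
from h import *
for n in('top','side'):
    im,d=grab(n,n+'1'); print(n,{k:np.round(v,3).tolist() if not isinstance(v,str) else v for k,v in imaging.camera_params(n).items()})
s=observe();print(s['position'],s['ee_rot'],s['clock'],arm.grasp_offset)
E
```

```text
top {'camera_matrix': [[524.453, 0.0, 269.853], [0.0, 524.453, 217.361], [0.0, 0.0, 1.0]], 'origin': [0.447, -0.021, 1.383], 'rotation': [0.076, -0.062, -1.543]}
side {'camera_matrix': [[469.347, 0.0, 288.825], [0.0, 469.347, 216.075], [0.0, 0.0, 1.0]], 'origin': [0.554, -0.79, 0.817], 'rotation': [0.833, -0.006, -0.016]}
[0.25744465 0.56899058 0.22602105] [-6.62425016e-01 -3.07076359e+00  2.24782782e-03] 0.1 0.0188
```

View pics/top1.png

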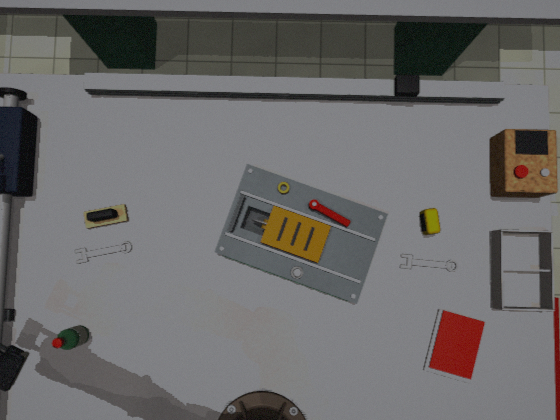

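View pics/side1.png

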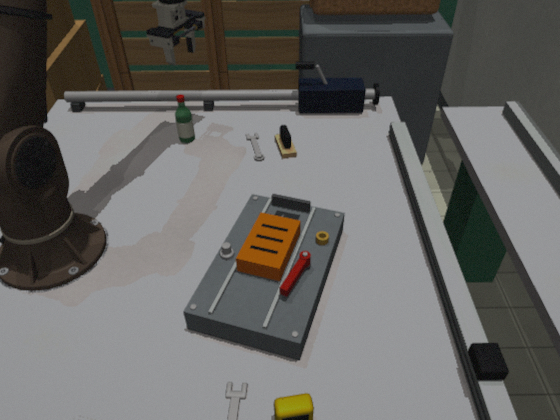

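The top view shows the deck with corners near (248,164), (387,212), (356,303) and (216,252). The hood is at about (296,235). The red latch runs from its boss at (315,205) to its tip at (349,224). The flange is at (297,272) and the spacer at (284,187), both clear of the tracks. Next I fit the unit's pose.

```bash
cat >> h.py <<'E'
from scipy.spatial.transform import Rotation as R
def world(name,u,v,d):
    p=imaging.camera_params(name);K=np.array(p['camera_matrix'])
    r=np.array(p['rotation']); r=r if r.shape==(3,3) else R.from_rotvec(r).as_matrix()
    x=(u-K[0,2])/K[0,0]*d; y=(v-K[1,2])/K[1,1]*d
    return np.stack([x,-y,-d],-1)@r.T+np.array(p['origin'])
E
python3 - <<'E'
from h import *
z=np.load('pics/top1.npz');im,d=z['im'].astype(int),z['d']
P=cloud('top',d)
for n,(u,v) in dict(table=(180,250),deck=(340,270),hood=(310,240)).items(): print(n,P[v,u].round(4))
box=np.zeros(d.shape,bool);box[150:315,205:400]=1
m=box&(P[...,2]>.04)&(P[...,2]<.13)
pts=P[m][:,:2].astype(np.float32)
(c,wh,a)=cv2.minAreaRect(pts*1000);b=cv2.boxPoints((c,wh,a));print(c,wh,a,b)
# deck centre is unit (10,10)
e=[b[(i+1)%4]-b[i] for i in range(2)];L=max(e,key=np.linalg.norm);L=L/np.linalg.norm(L)
if L[1]<0:L=-L
Y=L;X=np.array([Y[1],-Y[0]])
O=np.array(c)-10*X-10*Y;yaw=np.arctan2(X[1],X[0]);print('O',O,'yaw',yaw)
def U(q): q=q[...,:2]*1000-O; return np.stack([q@X,q@Y],-1)
r,g,bl=im[...,0],im[...,1],im[...,2]
for n,mm in dict(red=(r>120)&(g<50),orange=(r>120)&(g>80)&(bl<60)&(P[...,2]>.09)).items():
    mm=mm&box;q=U(P[mm]);print(n,mm.sum(),P[mm][:,2].mean(),np.percentile(q,[1,50,99],axis=0).round(1).tolist())
    (cc,w,a)=cv2.minAreaRect(q.astype(np.float32));print(cv2.boxPoints((cc,w,a)).round(1).tolist())
for n,(u,v) in dict(flange=(297,272),spacer=(284,187)).items(): print(n,U(P[v,u]),P[v,u])
np.savez('unit.npz',O=O,X=X,Y=Y)
E
```

```text
table [ 0.4767  0.228  -0.0046]
deck [ 0.436  -0.1875  0.0587]
hood [ 0.5072 -0.1076  0.1047]
(526.6212768554688, -86.461181640625) (381.36138916015625, 242.5279083251953) 71.73521423339844 [[ 351.70578  -229.52985 ]
 [ 582.0147   -305.54025 ]
 [ 701.53674    56.607483]
 [ 471.22784   132.61789 ]]
O [513.9910059  -92.82327557] yaw -0.31878063
red 212 0.10059910498222394 [[66.2, -90.1], [78.2, -40.4], [95.1, 14.5]]
[[-85.9000015258789, 47.29999923706055], [73.0, -94.80000305175781], [135.6999969482422, -24.700000762939453], [-23.200000762939453, 117.4000015258789]]
orange 1944 0.10786325658184397 [[-45.2, -49.3], [0.1, 23.8], [46.6, 95.1]]
[[-86.0999984741211, 97.5], [-85.5, -51.20000076293945], [48.099998474121094, -50.599998474121094], [47.400001525878906, 98.0999984741211]]
flange [-85.65290474 -13.15188466] [ 0.42853152 -0.07846817  0.08792025]
spacer [106.14290574  88.72941557] [ 0.64259484 -0.04183033  0.05862189]
```

Emit:
apply_moves:
  commands:
    - [0,0.7,0,0.7,0.1]
    - [0,0.7,0,0.7,0.11]
    - [0,0.7,0,0.7,0]
    - [0,0.1,-0.7,0,0]
    - [0,0.1,-0.7,0,0]
    - [0,0.1,-0.7,0,0]
    - [0,0.1,-0.7,0,0]
    - [0,0.1,-0.7,0,0]
    - [0,0.1,-0.7,0,0]
    - [0,0.1,-0.7,0,0]
    - [0,0.1,-0.7,0,0]
    - [0,0.1,-0.7,0,0]

```text
clock: 1.6
position: [0.4375, 0.1899, 0.3525]
ee_rot: [-0.5, -3.101, 0.0]
force: [1.0, -0.2, 0.2]
width: 0.004
gripper_force: 0.0
```

Emit:
apply_moves:
  commands:
    - [0,0.08,-0.72,0,0]
    - [0,0.08,-0.72,0,0]
    - [0,0.08,-0.72,0,0]
    - [0,0.08,-0.72,0,0]
    - [0,0.08,-0.72,0,0]
    - [0,0.08,-0.72,-0.5,0]
    - [0,0.08,-0.72,-0.5,0]
    - [0,0.08,-0.72,-0.5,0]
    - [0,0.08,-0.72,-0.5,0]
    - [0,0,0,-0.5,0]
    - [0,0,0,0,0]
    - [0,0,0,0,0]

```text
clock: 3.1
position: [0.4813, -0.1969, 0.2036]
ee_rot: [0.499, 3.101, 0.0]
force: [0.0, -0.2, 1.6]
width: 0.005
gripper_force: 0.0
```

```bash
python3 - <<'E'
from h import *
im,d=grab('side','side2');s=observe();z=np.load('unit.npz');q=s['position'][:2]*1000-z['O']
print(s['position'],q@z['X'],q@z['Y'])
im=cv2.resize(im[170:370,150:400],(750,600));cv2.imwrite('pics/side2c.png',im[...,::-1])
E
```

```text
[ 0.48160812 -0.19694064  0.20398982] 1.8799244396914696 -109.0208339062066
```

View pics/side2c.png

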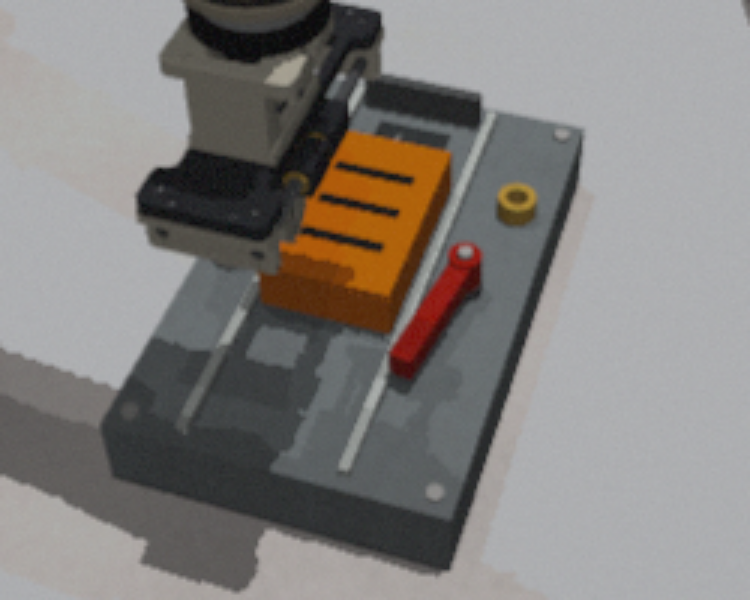

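The tool hangs over the track behind the hood's tail, with the hood at crop (360,230) and the latch tip at (403,362), clear of the hood. I'll lower it here.

Emit:
apply_moves:
  commands:
    - [0,0,0,-0.5,0]
    - [0,0,0,-0.5,0]
    - [0,0,0,-0.5,0]
    - [0,0,0,-0.4,0]
    - [0,0,0,-0.2,0]
    - [0,0,0,0,0]
    - [0,0,0,0,0]

```text
clock: 4.03
position: [0.4816, -0.1975, 0.0778]
ee_rot: [0.5, 3.1, 0.0]
force: [1.4, 0.3, 0.1]
width: 0.005
gripper_force: 0.0
```

Emit:
apply_moves:
  commands:
    - [0,0.04,0.12,0,0]
    - [0,0.04,0.12,0,0]
    - [0,0.04,0.12,0,0]
    - [0,0.04,0.12,0,0]
    - [0,0.04,0.12,0,0]
    - [0,0.04,0.12,0,0]
    - [0,0.04,0.12,0,0]
    - [0,0.04,0.12,0,0]
    - [0,0.04,0.12,0,0]

```text
clock: 5.15
position: [0.5025, -0.1322, 0.0767]
ee_rot: [-0.501, -3.101, 0.0]
force: [-0.8, -1.5, -0.1]
width: 0.003
gripper_force: 1.4
```

Emit:
apply_moves:
  commands:
    - [0,0.033,0.1,0,0]
    - [0,0.033,0.1,0,0]
    - [0,0.033,0.1,0,0]
    - [0,0.033,0.1,0,0]
    - [0,0.033,0.1,0,0]

```text
clock: 5.78
position: [0.5125, -0.1022, 0.0767]
ee_rot: [0.5, 3.101, 0.0]
force: [-0.8, -2.2, -1.3]
width: 0.004
gripper_force: 1.3
```

Emit:
apply_moves:
  commands:
    - [0,0.013,0.04,0,0]
    - [0,0.013,0.04,0,0]
    - [0,0.013,0.04,0,0]

```text
clock: 6.15
position: [0.5147, -0.0954, 0.0768]
ee_rot: [0.501, 3.101, -0.0]
force: [0.8, -1.8, -0.7]
width: 0.005
gripper_force: 1.1
```

Emit:
apply_moves:
  commands:
    - [0,0.01,0.03,0,0]
    - [0,0.01,0.03,0,0]

```text
clock: 6.4
position: [0.5159, -0.0917, 0.0767]
ee_rot: [0.501, 3.101, -0.0]
force: [0.2, -2.6, -0.6]
width: 0.005
gripper_force: 1.1
```

Emit:
apply_moves:
  commands:
    - [0,0.01,0.03,0,0]
    - [0,0.01,0.03,0,0]

```text
clock: 6.65
position: [0.5163, -0.0905, 0.0767]
ee_rot: [-0.503, -3.101, 0.004]
force: [-2.4, -14.4, 1.3]
width: 0.006
gripper_force: 7.1
```

Emit:
apply_moves:
  commands:
    - [0,-0.05,-0.15,0,0]
    - [0,-0.05,-0.15,0,0]
    - [0,0,0,0.6,0]
    - [0,0,0,0.6,0]
    - [0,0.45,-0.48,0,0]
    - [0,0.45,-0.48,0,0]
    - [0,0.45,-0.48,0,0]
    - [0,0,0,0,0]
    - [0,0,0,0,0]

```text
clock: 7.78
position: [0.5914, -0.1921, 0.1484]
ee_rot: [-0.5, -3.1, -0.001]
force: [-0.6, 0.5, -0.1]
width: 0.004
gripper_force: 0.0
```

```bash
python3 - <<'E'
from h import *
im,d=grab('side','side3');s=observe();z=np.load('unit.npz');q=s['position'][:2]*1000-z['O']
print(s['position'],q@z['X'],q@z['Y'])
im=cv2.resize(im[170:370,150:400],(750,600));cv2.imwrite('pics/side3c.png',im[...,::-1])
im,d=grab('top','top3');im=im.astype(int);P=cloud('top',d);r,g,b=im[...,0],im[...,1],im[...,2]
U=lambda p:np.stack([(p[...,:2]*1000-z['O'])@z['X'],(p[...,:2]*1000-z['O'])@z['Y']],-1)
box=np.zeros(d.shape,bool);box[150:315,205:400]=1
for n,m in dict(o=(r>120)&(g>80)&(b<60)&(P[...,2]>.09)&(P[...,2]<.12),red=(r>120)&(g<50)).items():
  q=U(P[m&box]);print(n,len(q),np.percentile(q,[1,99],axis=0).round(1).tolist())
E
```

```text
[ 0.59132904 -0.19161073  0.14848213] 104.4024744096029 -69.57194756582587
o 2060 [[-45.5, 21.9], [47.8, 167.9]]
red 47 [[72.8, -39.1], [87.9, 14.2]]
```

View pics/side3c.png

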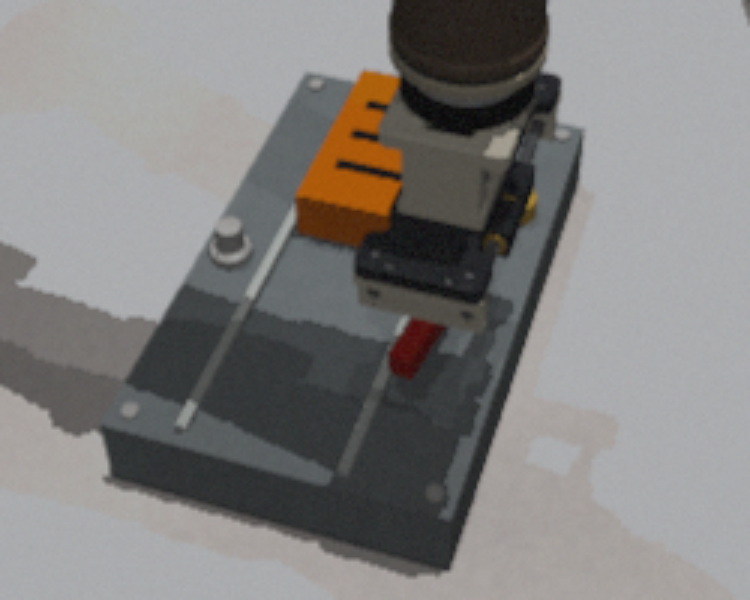

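The hood is home: its tail reads unit y = 21.9 mm and its front 168 mm. The latch tip, at crop (403,360), has not moved. Next is the latch arc.

```bash
python3 - <<'E'
from h import *
z=np.load('unit.npz');C=[(104.4,-69.6)]
for th in np.linspace(.15,1.571,12):
    a=np.array([-np.sin(th),-np.cos(th)]);t=np.array([-np.cos(th),np.sin(th)])
    C.append(np.array([85,5])+65*a-9*t+[9.5,-19])
C=np.array(C);W=C[:,:1]*z['X']+C[:,1:]*z['Y']+z['O'];print(W[-1],(np.diff(W,axis=0)/60).round(2).tolist())
E
```

```text
[ 534.79875134 -123.89691111] [[-0.22, -0.1], [-0.13, 0.05], [-0.12, 0.07], [-0.11, 0.09], [-0.1, 0.1], [-0.09, 0.11], [-0.07, 0.12], [-0.05, 0.13], [-0.04, 0.14], [-0.02, 0.14], [-0.0, 0.14], [0.02, 0.14]]
```

Emit:
apply_moves:
  commands:
    - [0,0,0,-0.4,0]
    - [0,0,0,-0.4,0]
    - [0,0,0,-0.4,0]
    - [0,0,0,0,0]
    - [0,0,0,0,0]

```text
clock: 8.5
position: [0.5924, -0.1923, 0.0777]
ee_rot: [0.499, 3.101, 0.0]
force: [-0.2, -0.0, -0.2]
width: 0.004
gripper_force: 0.0
```

Emit:
apply_moves:
  commands:
    - [0,-0.11,-0.05,0,0]
    - [0,-0.11,-0.05,0,0]
    - [0,-0.13,0.05,0,0]
    - [0,-0.12,0.07,0,0]
    - [0,-0.11,0.09,0,0]
    - [0,-0.1,0.1,0,0]
    - [0,-0.09,0.11,0,0]
    - [0,-0.07,0.12,0,0]

```text
clock: 9.5
position: [0.5412, -0.1656, 0.0767]
ee_rot: [-0.5, -3.101, -0.0]
force: [0.6, -2.9, 2.4]
width: 0.009
gripper_force: 1.4
```

Emit:
apply_moves:
  commands:
    - [0,-0.05,0.13,0,0]
    - [0,-0.04,0.14,0,0]
    - [0,-0.02,0.14,0,0]
    - [0,0,0.12,0,0]

```text
clock: 10.0
position: [0.5344, -0.1335, 0.0765]
ee_rot: [-0.5, -3.1, -0.0]
force: [-3.0, -2.2, 1.0]
width: 0.001
gripper_force: 1.4
```

Emit:
apply_moves:
  commands:
    - [0,0.02,0.06,0,0]
    - [0,0.01,0.04,0,0]
    - [0,0,0,0,0]

```text
clock: 10.38
position: [0.5372, -0.1279, 0.0767]
ee_rot: [0.5, 3.101, 0.001]
force: [0.0, 0.5, 0.6]
width: 0.004
gripper_force: 0.0
```

Emit:
apply_moves:
  commands:
    - [0,0.01,0.03,0,0]
    - [0,0.01,0.03,0,0]

```text
clock: 10.62
position: [0.5378, -0.1249, 0.0767]
ee_rot: [-0.501, -3.101, 0.0]
force: [-2.6, -1.9, 0.1]
width: 0.002
gripper_force: 1.1
```

Emit:
apply_moves:
  commands:
    - [0,0.01,0.03,0,0]
    - [0,0.01,0.03,0,0]

```text
clock: 10.88
position: [0.5385, -0.1225, 0.0767]
ee_rot: [-0.502, -3.101, 0.003]
force: [-5.9, -9.2, 0.7]
width: 0.004
gripper_force: 5.2
```

Emit:
apply_moves:
  commands:
    - [0,0.01,0.03,0,0]
    - [0,0,0,0,0]

```text
clock: 11.12
position: [0.5385, -0.1224, 0.0767]
ee_rot: [-0.504, -3.1, 0.005]
force: [-4.5, -10.7, 0.5]
width: 0.005
gripper_force: 6.0
```

The force has risen to about 11 N with no further motion, so the latch is on its stop. I'll back off, lift clear and check.

Emit:
apply_moves:
  commands:
    - [0,-0.05,-0.15,0,0]
    - [0,-0.1,-0.3,0,0]
    - [0,0,0,0.8,0]
    - [0,0,0,0.9,0]
    - [0,0,0,0.9,0]
    - [0,0,-0.9,0,0]
    - [0,0,-0.9,0,0]
    - [0,0,-0.9,0,0]
    - [0,0,0,0,0]
    - [0,0,0,0,0]

```text
clock: 12.38
position: [0.5306, -0.3085, 0.2325]
ee_rot: [-0.501, -3.101, -0.001]
force: [-0.2, 0.8, -0.2]
width: 0.006
gripper_force: 0.0
```

```bash
python3 - <<'E'
from h import *
z=np.load('unit.npz')
im,d=grab('top','top4');cv2.imwrite('pics/top4c.png',cv2.resize(im[150:320,200:410],(741,600))[...,::-1])
im=im.astype(int);P=cloud('top',d);r,g,b=im[...,0],im[...,1],im[...,2]
U=lambda p:np.stack([(p[...,:2]*1000-z['O'])@z['X'],(p[...,:2]*1000-z['O'])@z['Y']],-1)
box=np.zeros(d.shape,bool);box[150:315,205:400]=1
for n,m in dict(o=(r>120)&(g>80)&(b<60)&(P[...,2]>.09)&(P[...,2]<.12),red=(r>110)&(g<50)&(P[...,2]>.08)).items():
  q=U(P[m&box]);print(n,len(q),np.percentile(q,[1,99],axis=0).round(1).tolist())
q=q[q[:,0]<75];p=np.polyfit(q[:,0],q[:,1],1);print(p,np.polyval(p,[85,-15]))
for n,(u,v) in dict(flange=(297,272),spacer=(284,187)).items(): print(n,U(P[v,u]),P[v,u])
print(observe()['force'])
E
```

```text
o 2060 [[-45.5, 21.9], [47.8, 168.0]]
red 271 [[-12.0, -5.2], [94.7, 15.4]]
[-0.06938002  7.65566034] [1.75835825 8.69636071]
flange [-85.65343231 -13.02479735] [ 0.42857085 -0.07834732  0.09064351]
spacer [105.66182739  88.62561568] [ 0.64210546 -0.04177812  0.0619398 ]
[-0.27167476 -0.35580249  0.83425979]
```

View pics/top4c.png

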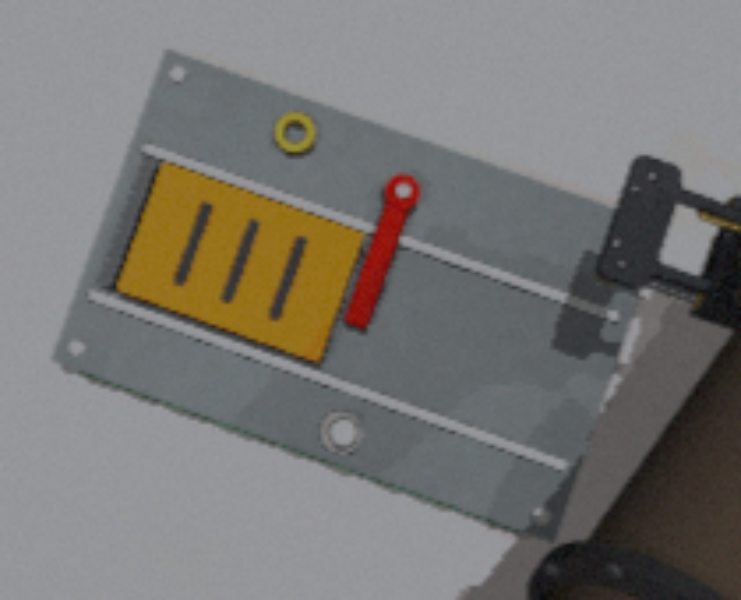

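The hood is fully forward with its tail edge at crop (345,300). The latch lies across the track from (402,190) to (357,322), parallel to the tail. The flange and spacer have not moved, and the gripper is clear.

```bash
python3 -c "
from cell import arm; print(arm.sign_off())"
```

```text
the job is handed in; nothing more can be done
None
```

The hood is fully home and the latch lies across the track behind it, each pushed with shut fingers to its hard stop (about 15 N at most); the flange and spacer measured unmoved, nothing else was touched, and the job was handed in at about 12.5 s.

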